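Free a model hull from its casting mould

ROBOT

A 6-joint arm with a two-finger parallel gripper is mounted at the origin on the work surface. World frame = base frame: x ahead of the robot, y to its left, z up, the work surface at z = 0. Lengths are in mm, angles in rad, forces in N, time in s.
With the tool pointing down it reaches from about 275 to 1000 mm from the base axis. Payload 8.4 kg.
Tool frame: the origin (TCP) lies at the very end of the fingers, on their centre line; the grasp point (between the pads) lies 19 mm behind it (arm.hold_point_z is the distance from the TCP to the grasp point, in mm); z points along the fingers, y is the line along which they close (so a half turn about z gives the same grasp; the last joint's range is limited). The gripper opens to 85 mm and grips with 20 to 120 N. Pads are 22 mm wide; open, the fingers measure 114 mm over their backs; the gripper's body (76 mm by 85 mm) begins 54 mm behind the grasp point. The pads swing forward as they close: fully open they stand 13 mm farther back than shut.
Start: joints at [1.135, 0.353, 1.633, -0, 1.155, -0.002], TCP at [262.7, 567.112, 231.281] pointing down, gripper open.
Joint ranges: [-2.63, 2.63], [-0.92, 2.1], [0.06, 2.66], [-1.3, 4.44], [0, 2.69], [-3.02, 3.02]. Speed limits (rad/s): [2.22, 2.22, 2.79, 3.14, 3.14, 3.14].

INTERFACE

Orientations are given as a unit quaternion [x, y, z, w].
In Python, from workcell import monitor, vision, hand_in, arm gives the robot as it stands. The module is installed in compiled form; this text tells all that it offers.
- The arm moves only by the tool play_rows, never from a script. Its argument "targets" is a list that holds one entry, the list of rows, each a list of 7 numbers: the turn, a rotation vector about the tool's x, y, z scaled (see below), then the shift along the tool's x, y, z scaled (see below), then the opening, from -1 (shut) to 1 (fully open). In form: [[[wx, wy, wz, tx, ty, tz, claw], ...]]. A call has 1 to 20 rows; each row is the pose to reach, as a shift and turn from the pose commanded when the call began, along the tool's axes at that moment, turning the shorter way round; what a row does not reach only later rows make up. The controller multiplies each number of a shift by 400 mm and each number of a turn by pi rad. A row lasts 1/12 s, in which the tool goes at most 41.7 mm and 7.16 degrees, less where a joint would pass 70% of its speed; a pose out of reach is approached as far as the arm can. A call with a number of a shift or a turn outside -1 to 1 is refused whole. A call with a gripper value outside its range is refused whole. The fingers move at their own pace and stop on an object; "newtons" is the grip in N (left out, the last holds). Time passes only in rows, so rows that repeat a pose let the fingers close. It gives the time, the measured TCP pose, the force, the opening and the grip force at its end, in the units of the state.
- monitor.get_obs(): the state, without advancing time (a new reading comes with each control period).
- vision.get_image(name): name is "scene" or "top"; returns a dict with "frame" (400x640x3 uint8, red, green, blue), "range_z" (400x640 float32, mm along the optical axis (not along the pixel's ray), 0 where there is no reading), "camera_matrix" (3x3 intrinsics, pixels), "k1" (the pictures are not rectified: a ray, as slopes to the right and down, at radius r is drawn at 1 + k1 r^2 times it, then the intrinsics apply), "world_from_camera" (4x4, takes a point from camera to world coordinates). Camera axes: x right, y up, looking along -z (the intrinsics and any distortion apply to the point x, -y, -z); pixel columns grow to the right and rows downward; lengths in mm; the calibration is good to about 2 mm. A picture is of the moment at which its call begins.
- hand_in(): hands the job in; it is judged then, once.
The state is a dict: "time_s": time; "qpos": joint angles; "joint_vel": joint speeds; "joint_torque": joint torques, N m; "eef_pos": TCP position; "tool_rot": TCP orientation; "force": force on the tool from outside, world axes, zero at the start; "moment": the same for the moment, N m; "opening": finger opening in mm; "grip_force": force on a finger pad.
Only numpy, scipy, OpenCV 4.12 (cv2) and the standard library are available. Lean on these libraries where they do the work, as an engineer would, in place of code of your own. Each camera call takes 0.05 s, during which the arm holds its last target. There are 200 camera calls.

TASK

Draw the spring-loaded core pin back out of the mould by its upright handle, without forcing it against the end stop, and park it by swinging the handle over into the side notch so that it stays back by itself. Then lift the cast hull out of the mould and set it down upright in the parts tray, without dropping it. The pin stays parked, and the glue bottle is left standing.

Things in the scene. Friction and masses are not known exactly. Their poses are not given: they have to be found in the camera images.
- mould: aluminium mould block, fixed, 120 (x) x 90 (y) x 50 mm high; origin under the centre of its underside. Open cavity on top, 75 x 49 mm, floor at z = 12 mm. The core pin enters through the middle of its -y face, on a line along the mould's y axis 30 mm above the table
- slot_start (a point): point on the pin's line, 75 mm from the mould's centre towards its -y, where the handle stands when the pin is fully in. Here begins the dark steel keeper: two rails 54 mm high, 14 mm apart, one each side of the handle, which travels between them in the mould's -y until it meets an end stop, 54 mm high
- slot_side (a point): point 60 mm from slot_start to the mould's +x: the side of the notch. The rail on this side is cut short, which leaves a 15 mm wide notch between its end and the stop. The keeper is adjustable, so notch and stop are not measured: the handle meets the stop after 36 to 49 mm of draw; parked and let go it springs 5 mm back against the rail's end. The space beside the keeper is clear
- pin (a joint): how far the core pin is drawn (m): 0 fully in, grows as it comes out towards the mould's -y. It enters 18 mm into the hull, which cannot be lifted until the pin is out. A spring pulls it home with 2 N (fully in) to 4 N (drawn)
- handle: round steel handle, 10 mm diameter, standing up from the pin's outer end; origin on the pin's line, z axis along the handle, rounded end 71 mm from the origin (about 100 mm above the table when upright). It turns with the pin about the mould's y axis: held upright by the rails; at the notch it can be swung over towards the mould's +x, up to 63 degrees
- handle_tip (a point): the free end of the handle
- casting: tan resin hull of a model vehicle, 70 (x) x 44 (y) x 36 mm, with a round turret 34 mm across standing on its middle up to 66 mm; origin under the centre of its underside. 120 g. At the start it sits in the mould cavity, axes parallel to the mould's; the turret stands 28 mm out of the mould
- tray: shallow grey parts tray, fixed, 200 (x) x 150 (y) x 22 mm, walls and floor 4 mm; origin under its centre. Two small wheels (24 mm across, 10 mm high) lie near its +x end, 78 mm from the centre; the rest is free
- cement: small glass bottle of glue with a green lid, 32 mm across, 62 mm high, standing loose; origin under its centre
Things that resemble listed ones, but are neither listed nor needed, are in the scene too. There is more than one size of the casting; the one meant has the size given above.

How it is judged (in metres and radians):
On the way, in this order (a step that is already met when the one before it is completed fails the run):
1. the pin is drawn and parked in the notch, let go, with the hull still in the mould (value of joint pin above 0.027 m and angle between handle's own z axis and vertical above 0.6 rad and contact force between the fingers and handle below 0.1 N and z of casting in the frame of mould below 0.025 m), for 0.3 s.
2. the hull is lifted clear of the mould while the pin stays parked (height (world z) of casting above 0.055 m and value of joint pin above 0.027 m and angle between handle's own z axis and vertical above 0.6 rad), for 0.1 s.
At the end, for the whole second after the job is handed in: the pin is at least 27 mm out with its handle leaning at least 0.6 rad in the notch, the hull stands in the tray on its floor (origin within 10 mm above the table, tilt under 0.15 rad) at rest, and the glue bottle stands (value of joint pin above 0.027 m and angle between handle's own z axis and vertical above 0.6 rad and x of casting in the frame of tray between -0.1 and 0.1 m and y of casting in the frame of tray between -0.075 and 0.075 m and height (world z) of casting below 0.01 m and angle between casting's own z axis and vertical below 0.15 rad and linear speed of casting below 0.02 m/s and angle between cement's own z axis and vertical below 0.3 rad); the robot touches nothing.
It fails at once if the handle is forced (more than 45 N between fingers and handle) (contact force between the fingers and handle above 45 N).
It fails at once if the hull is dropped (falls free faster than 0.6 m/s) (contact force between the fingers and casting below 0.05 N and linear speed of casting above 0.6 m/s).
It fails at once if the glue bottle is knocked over (angle between cement's own z axis and vertical above 0.5 rad).
It also fails if it takes over 58 s, if anything falls off the work surface, if the arm or the gripper's body presses on something with over 40 N, if the wrist force passes 120 N, or if a joint passes its speed limit or range.

## Working session

There is one attempt and no reset: what is moved stays moved. The work goes in short steps, Python scripts to look and compute and a tool call to move; the robot and the scene stay as the last step left them, time stands still between calls to the robot, and variables do not carry over. Pictures are saved under pics/ and viewed, at most 10 in all, crops included, and the job is handed in when it is done.

Besides the shell and the picture viewer there is one more tool, called as name([rows], argument=value, ...), one row to a line, values as JSON. play_rows: Moves the arm, as the interface text tells. Shifts and turns lie within -1 to 1; 1 stands for 400 mm of shift or pi rad of turn. Its arguments: {"type":"object","properties":{"targets":{"type":"array","items":{"type":"array","items":{"type":"array","items":{"type":"number","minimum":-1,"maximum":1}}}},"newtons":{"type":"number"}},"required":["targets"]}

```bash
mkdir -p pics
cat > h.py <<'E'
import numpy as np,cv2
from workcell import monitor,vision,hand_in,arm
def grab(n):
    d=vision.get_image(n); np.savez(f'{n}.npz',**d); return d
def load(n): return dict(np.load(f'{n}.npz'))
def cloud(d):
    K=d['camera_matrix'];k1=float(d['k1']);Z=d['range_z'];h,w=Z.shape
    u,v=np.meshgrid(np.arange(w),np.arange(h))
    p=np.stack([u,v],-1).reshape(-1,1,2).astype(np.float64)
    q=cv2.undistortPoints(p,K,np.array([k1,0,0,0,0.])).reshape(h,w,2)
    P=np.stack([q[...,0]*Z,-q[...,1]*Z,-Z,np.ones_like(Z)],-1)@d['world_from_camera'].T
    return P[...,:3]
def save(n,im): cv2.imwrite(f'pics/{n}.png',im[...,::-1])
E
python3 - <<'E'
from h import *
for n in ('top','scene'):
    d=grab(n); save(n+'0',d['frame']); print(d['camera_matrix'],d['k1'],d['world_from_camera'].round(3))
print(monitor.get_obs(),arm.hold_point_z)
E
```

```text
[[399.65124201   0.         322.67872147]
 [  0.         399.65124201 201.8666369 ]
 [  0.           0.           1.        ]] -0.10159758836274611 [[ 2.30000e-02  9.84000e-01 -1.75000e-01  4.24000e+02]
 [-1.00000e+00  2.20000e-02 -9.00000e-03 -5.69430e+01]
 [-5.00000e-03  1.75000e-01  9.84000e-01  7.69265e+02]
 [ 0.00000e+00  0.00000e+00  0.00000e+00  1.00000e+00]]
[[426.49978329   0.         323.14630404]
 [  0.         426.49978329 198.0271978 ]
 [  0.           0.           1.        ]] 0.03998620570770309 [[-7.08000e-01 -5.80000e-01  4.03000e-01  8.37233e+02]
 [ 7.06000e-01 -5.95000e-01  3.85000e-01  2.55012e+02]
 [ 1.60000e-02  5.57000e-01  8.30000e-01  7.11825e+02]
 [ 0.00000e+00  0.00000e+00  0.00000e+00  1.00000e+00]]
{'time_s': 0.1, 'qpos': array([ 1.13457654e+00,  3.53554188e-01,  1.63404661e+00,  1.18935285e-05,
        1.15519166e+00, -2.39324092e-03]), 'joint_vel': array([-7.44112297e-05, -5.88539422e-04, -4.78639339e-03, -5.98882018e-04,
        4.88780210e-04, -1.12401272e-03]), 'joint_torque': array([-6.51709015e-04, -6.06358123e+01, -3.42817140e+01, -2.08462611e-04,
        4.11581612e-03, -2.79147662e-05]), 'eef_pos': array([262.53357959, 566.72949951, 230.65780558]), 'tool_rot': array([ 2.15218570e-01,  9.76565721e-01, -5.84352237e-04, -1.35819632e-04]), 'force': array([-0.06411548,  0.29590371,  0.27737623]), 'moment': array([-0.04937917,  0.02050743, -0.00243556]), 'grip_force': 0.0, 'opening': 85.46336891001052} 18.700000000000003
```

View pics/top0.png

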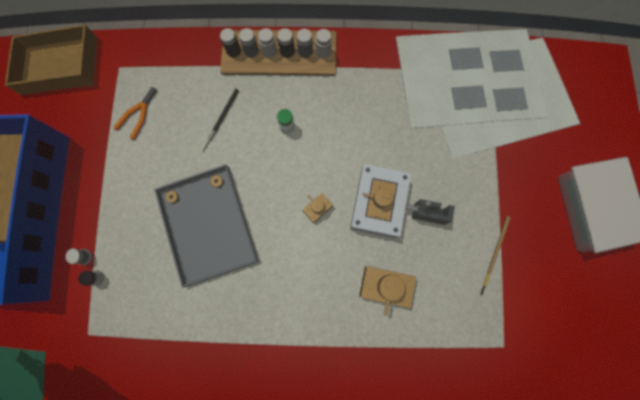

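View pics/scene0.png

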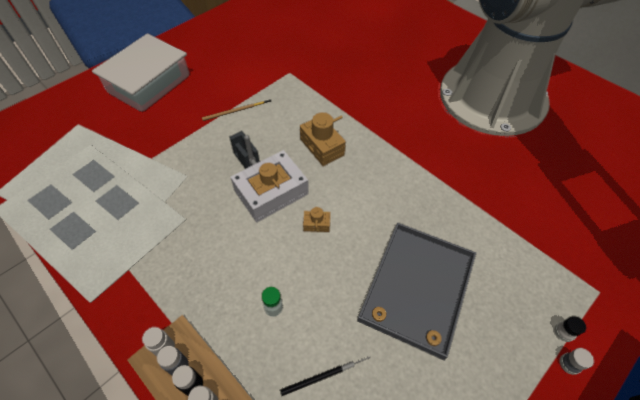

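Candidates for the hull (top view): the one in the mould at (382,198), a small one loose at (318,208), and a larger one loose at (390,288). The one in the mould is meant. The mould is at (381,201), the keeper at (433,212), the tray at (207,226) and the bottle at (285,119). I'll check this in a close crop and measure.

Run:
```python
from h import *
d=load('top');P=cloud(d)
t=d['frame'][155:245,340:465]
s=load('scene')['frame'][120:225,215:320]
a=cv2.resize(t,None,fx=4,fy=4,interpolation=cv2.INTER_CUBIC);b=cv2.resize(s,None,fx=2.8,fy=2.8,interpolation=cv2.INTER_CUBIC)
o=np.zeros((360,a.shape[1]+b.shape[1],3),np.uint8);o[:a.shape[0],:a.shape[1]]=a;o[:b.shape[0],a.shape[1]:]=b
save('crop1',o)
for n in('top','scene'):
    P=cloud(load(n)).reshape(-1,3)
    def box(x0,x1,y0,y1,z0,z1):
        m=(P[:,0]>x0)&(P[:,0]<x1)&(P[:,1]>y0)&(P[:,1]<y1)&(P[:,2]>z0)&(P[:,2]<z1);return P[m]
    c=cloud(load('top'))[201,360]; print(n,'mould edge pt',c)
    q=box(330,520,-290,-80,45,56); print(len(q)); 
    # mould top plate only
    q=q[q[:,1]>-235] ; r=cv2.minAreaRect(q[:,:2].astype(np.float32)); print('mould',r,q[:,2].mean())
    k=box(330,520,-320,-225,48,110); 
    for p in sorted(k.tolist(),key=lambda p:-p[2])[:25]: print(np.round(p,0),end=' ')
    tr=box(300,560,80,400,17,27);print('\ntray',cv2.minAreaRect(tr[:,:2].astype(np.float32)),len(tr))
    ce=box(500,640,-40,60,50,70);print('cement',ce.mean(0),len(ce))
    tu=box(360,480,-210,-130,70,85);print('turret',tu.mean(0),np.ptp(tu,0),len(tu))
```

```text
top mould edge pt [ 555.12366302 -118.70186341   50.24452113]
1518
mould ((444.5387268066406, -163.8837890625), (166.36016845703125, 100.99995422363281), 8.701132774353027) 48.30052751210421

tray ((474.8313903808594, 236.064697265625), (170.97264099121094, 311.5130310058594), 1.3825453519821167) 581
cement [542.11482155 -33.0666246   50.28510076] 1
turret [ 398.09957367 -168.44245748   81.59614199] [61.35505541 41.85567267 14.94035216] 192
scene mould edge pt [ 555.12366302 -118.70186341   50.24452113]
962
mould ((451.0618591308594, -162.3920440673828), (153.45455932617188, 101.16874694824219), 9.103562355041504) 49.18214176276552

tray ((474.10626220703125, 240.1937255859375), (319.40032958984375, 171.69996643066406), 89.956298828125) 787
cement [544.52120686 -34.87110929  50.9425777 ] 3
turret [ 405.51337738 -161.20388296   78.31042926] [61.18776699 42.83375222 14.91635342] 141
```

View pics/crop1.png

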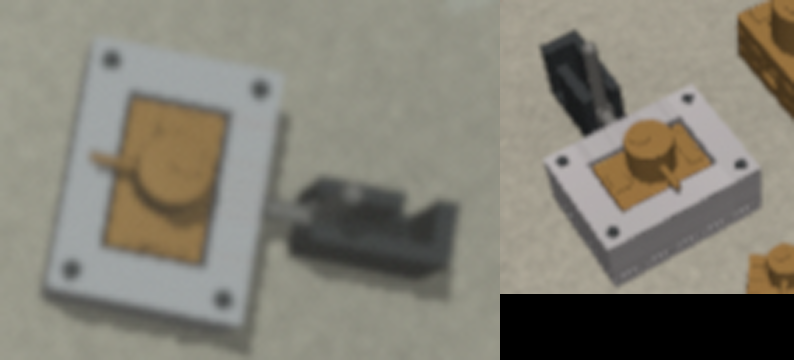

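The crop confirms the hull of the right size sitting in the mould. The keeper lies on the -y side with its notch on the world +x side, at about crop (420,205), and the grey handle tip is at about crop (352,195). Next I'll turn these into positions.

```bash
cat >> h.py <<'E'
def pix(d,uv,z):
    q=cv2.undistortPoints(np.array(uv,float).reshape(-1,1,2),d['camera_matrix'],np.array([float(d['k1']),0,0,0,0])).reshape(-1,2)
    T=d['world_from_camera'];r=np.c_[q[:,0],-q[:,1],-np.ones(len(q))]@T[:3,:3].T;o=T[:3,3]
    return o+r*((z-o[2])/r[:,2])[:,None]
E
python3 - <<'E'
from h import *
d=load('top');C=lambda l:[(340+(x+.5)/4-.5,155+(y+.5)/4-.5) for x,y in l]
m=pix(d,C([(93,38),(285,70),(243,328),(45,290)]),50);print('mould',m.round(1),m.mean(0),[np.linalg.norm(m[i]-m[i-1]) for i in range(4)])
print('kp',pix(d,C([(318,180),(403,194),(440,203),(457,205),(447,270),(432,268),(290,245)]),54).round(1))
print('tip',pix(d,C([(352,195)]),100))
print('turret',pix(d,C([(178,165)]),78))
print('tray',pix(d,[(156,190),(227,167),(258,261),(186,286)],22).round(1), 'wheels',pix(d,[(171,196),(216,181)],14))
print('lid',pix(d,[(285,116)],62))
P=cloud(d)
for r in range(198,224,2): print(r,[tuple(P[r,c].round(0).astype(int)) for c in range(408,458,4)])
Z=P[165:240,345:412];mk=(abs(Z[...,2]-50)<4);q=Z[mk];print('rect',cv2.minAreaRect(q[:,:2].astype(np.float32)))
q=cloud(load('scene'))[148:222,228:312];q=q[abs(q[...,2]-50)<4];print('rect scene',cv2.minAreaRect(q[:,:2].astype(np.float32)))
S=cloud(load('scene'))[125:170,225:262].reshape(-1,3);S=S[(S[:,2]>46)];print(S[np.argsort(-S[:,2])][:60:2].round(0).astype(int).tolist())
E
```

```text
mould [[ 625.1 -123.7   50. ]
 [ 611.9 -213.3   50. ]
 [ 491.4 -192.3   50. ]
 [ 506.8 -102.5   50. ]] [ 558.77402127 -157.96177889   50.        ] [np.float64(120.16246590681764), np.float64(90.5849716540024), np.float64(122.32371603076407), np.float64(91.06917749534307)]
kp [[ 559.4 -226.7   54. ]
 [ 553.7 -266.    54. ]
 [ 549.9 -283.1   54. ]
 [ 549.2 -291.    54. ]
 [ 519.1 -285.4   54. ]
 [ 519.9 -278.5   54. ]
 [ 529.1 -213.3   54. ]]
tip [[ 544.47732379 -230.39610709  100.        ]]
turret [[ 560.19089826 -158.90213015   78.        ]]
tray [[573.4 275.2  22. ]
 [621.8 137.4  22. ]
 [442.7  67.5  22. ]
 [392.2 200.8  22. ]] wheels [[563.61345043 247.01675526  14.        ]
 [595.32208256 159.31910307  14.        ]]
lid [[712.39652392  24.00801773  62.        ]]
198 [(np.int64(572), np.int64(-217), np.int64(3)), (np.int64(572), np.int64(-225), np.int64(3)), (np.int64(572), np.int64(-233), np.int64(2)), (np.int64(572), np.int64(-241), np.int64(2)), (np.int64(573), np.int64(-249), np.int64(2)), (np.int64(573), np.int64(-257), np.int64(1)), (np.int64(574), np.int64(-266), np.int64(-
[... 7650 characters left out ...]
9876708984375), (90.83123779296875, 120.29671478271484), 79.6353759765625)
rect scene ((554.1103515625, -152.12521362304688), (145.31521606445312, 163.6958465576172), 40.37428283691406)
[[837, 255, 712], [837, 255, 712], [837, 255, 712], [837, 255, 712], [837, 255, 712], [543, -231, 102], [546, -231, 101], [547, -232, 101], [548, -231, 101], [545, -229, 99], [548, -229, 99], [551, -228, 99], [543, -229, 98], [544, -228, 97], [547, -228, 96], [545, -227, 95], [550, -230, 94], [543, -227, 93], [545, -228, 91], [542, -226, 91], [546, -227, 90], [547, -229, 90], [544, -227, 88], [547, -231, 88], [545, -226, 87], [547, -230, 86], [549, -232, 86], [549, -230, 85], [546, -228, 84], [548, -228, 82]]
```

play_rows([
  [[0,0,-0.0817,-0.741,-0.756,0,-0.3],[0,0,-0.0817,-0.741,-0.756,0,-0.3],[0,0,-0.0817,-0.741,-0.756,0,-0.3],[0,0,-0.0817,-0.741,-0.756,0,-0.3],[0,0,-0.0817,-0.741,-0.756,0,-0.3],[0,0,-0.0817,-0.741,-0.756,0,-0.3],[0,0,-0.0817,-0.741,-0.756,0,-0.3],[0,0,-0.0817,-0.741,-0.756,0,-0.3],[0,0,-0.0817,-0.741,-0.756,0,-0.3],[0,0,-0.0817,-0.741,-0.756,0,-0.3],[0,0,-0.0817,-0.741,-0.756,0,-0.3],[0,0,-0.0817,-0.741,-0.756,0,-0.3],[0,0,-0.0817,-0.741,-0.756,0,-0.3],[0,0,-0.0817,-0.741,-0.756,0,-0.3]],
], newtons=20)

```text
time_s: 1.27
eef_pos: [404.2, 169.1, 231.2]
tool_rot: [0.088, 0.996, 0.0, -0.0]
force: [-0.5, -0.1, 0.2]
opening: 29.6
grip_force: 0.0
```

```bash
cat >> h.py <<'E'
from scipy.spatial.transform import Rotation as R
def go(p,yaw_y):
    "numbers for tool down, tool y at angle yaw_y (deg, mod 180) in the world"
    o=monitor.get_obs();r=R.from_quat(o['tool_rot']);a=np.deg2rad(yaw_y)
    best=None
    for s in(1,-1):
        y=s*np.array([np.cos(a),np.sin(a),0]);z=np.array([0,0,-1.]);T=R.from_matrix(np.c_[np.cross(y,z),y,z])
        w=(r.inv()*T).as_rotvec()
        if best is None or np.linalg.norm(w)<np.linalg.norm(best): best=w
    print('t',o['time_s'],'tcp',o['eef_pos'].round(1),'open',o['opening'].round(1),'F',o['force'].round(1),'q6',o['qpos'][5].round(2))
    print('row',(best/np.pi).round(4).tolist(),(r.inv().apply(np.array(p)-o['eef_pos'])/400).round(4).tolist())
E
python3 -c "
from h import *
go([546.5,-231,130],79.8)"
```

```text
Traceback (most recent call last):
  File "h.py", line 27, in go
    print('t',o['time_s'],'tcp',o['eef_pos'].round(1),'open',o['opening'].round(1),'F',o['force'].round(1),'q6',o['qpos'][5].round(2))
                                                             ^^^^^^^^^^^^^^^^^^
AttributeError: 'float' object has no attribute 'round'
```

```bash
sed -i "s/o\['opening'\].round(1)/round(float(o['opening']),1)/" h.py; python3 -c "
from h import *
go([546.5,-231,130],79.8)"
```

```text
t 1.2667 tcp [404.2 169.1 231.2] open 29.6 F [-0.5 -0.1  0.2] q6 -1.0
row [0.0001, -0.0001, 0.0005] [-0.526, -0.9224, 0.2524]
```

play_rows([
  [[0,0,0,-0.526,-0.922,0.1,-0.3],[0,0,0,-0.526,-0.922,0.1,-0.3],[0,0,0,-0.526,-0.922,0.1,-0.3],[0,0,0,-0.526,-0.922,0.1,-0.3],[0,0,0,-0.526,-0.922,0.1,-0.3],[0,0,0,-0.526,-0.922,0.1,-0.3],[0,0,0,-0.526,-0.922,0.25,-0.3],[0,0,0,-0.526,-0.922,0.25,-0.3],[0,0,0,-0.526,-0.922,0.25,-0.3],[0,0,0,-0.526,-0.922,0.25,-0.3],[0,0,0,-0.526,-0.922,0.25,-0.3],[0,0,0,-0.526,-0.922,0.25,-0.3],[0,0,0,-0.526,-0.922,0.25,-0.3],[0,0,0,-0.526,-0.922,0.25,-0.3],[0,0,0,-0.526,-0.922,0.25,-0.3],[0,0,0,-0.526,-0.922,0.25,-0.3]],
])

```text
time_s: 2.6
eef_pos: [547.0, -230.4, 132.0]
tool_rot: [0.088, 0.996, -0.0, 0.0]
force: [0.4, 1.2, 0.6]
opening: 29.8
grip_force: 0.0
```

Run:
```python
from h import *
go([546.5,-231,63],79.8)
a=grab('scene')['frame'][90:210,195:335];b=grab('top')['frame'][150:250,370:470]
a=cv2.resize(a,(466,400),interpolation=cv2.INTER_CUBIC);b=cv2.resize(b,(330,330),interpolation=cv2.INTER_CUBIC)
o=np.zeros((400,796,3),np.uint8);o[:,:466]=a;o[:330,466:]=b;save('c2',o)
```

```text
t 2.6 tcp [ 547.  -230.4  132. ] open 29.8 F [0.4 1.2 0.6] q6 -1.8
row [0.0, 0.0002, 0.0009] [0.0011, -0.0016, 0.1725]
```

View pics/c2.png

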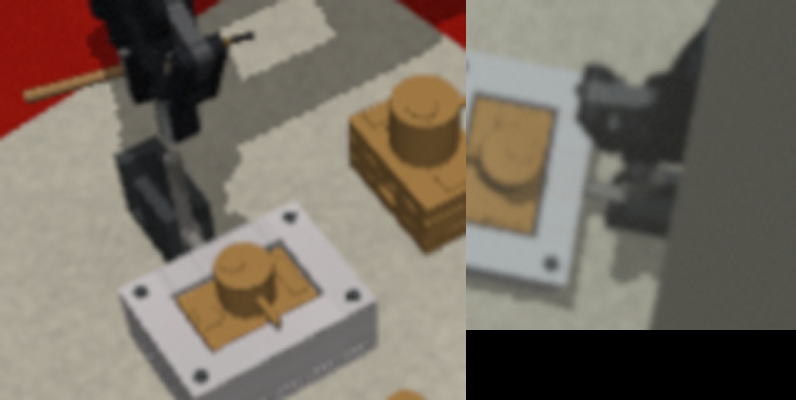

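The open fingers hover over the handle at about crop (178,130) in the left half, with the handle between and below them. I'll go down and close gently.

play_rows([
  [[0,0,0,0.001,-0.002,0.08,-0.3],[0,0,0,0.001,-0.002,0.12,-0.3],[0,0,0,0.001,-0.002,0.15,-0.3],[0,0,0,0.001,-0.002,0.171,-0.3],[0,0,0,0.001,-0.002,0.171,-0.5],[0,0,0,0.001,-0.002,0.171,-0.6],[0,0,0,0.001,-0.002,0.171,-0.68],[0,0,0,0.001,-0.002,0.171,-0.7],[0,0,0,0.001,-0.002,0.171,-0.72],[0,0,0,0.001,-0.002,0.171,-0.72]],
], newtons=20)

```text
time_s: 3.53
eef_pos: [546.5, -232.9, 63.5]
tool_rot: [0.088, 0.996, -0.0, 0.0]
force: [0.2, 0.5, -0.9]
opening: 12.2
grip_force: 0.0
```

play_rows([
  [[0,0,0,0,0,0,-0.74],[0,0,0,0,0,0,-0.76],[0,0,0,0,0,0,-0.77],[0,0,0,0,0,0,-0.78],[0,0,0,0,0,0,-0.79],[0,0,0,0,0,0,-0.79]],
], newtons=20)

```text
time_s: 4.03
eef_pos: [546.3, -232.6, 63.1]
tool_rot: [0.088, 0.996, 0.0, 0.0]
force: [-0.0, 2.7, 4.9]
opening: 9.4
grip_force: 18.0
```

play_rows([
  [[0,0,0,0,-0.015,0,-0.79],[0,0,0,0,-0.03,0,-0.79],[0,0,0,0,-0.045,0,-0.79],[0,0,0,0,-0.06,0,-0.79],[0,0,0,0,-0.07,0,-0.79],[0,0,0,0,-0.08,0,-0.79],[0,0,0,0,-0.085,0,-0.79],[0,0,0,0,-0.085,0,-0.79],[0,0,0,0,-0.085,0,-0.79]],
])

```text
time_s: 4.78
eef_pos: [540.2, -266.6, 63.1]
tool_rot: [0.089, 0.996, 0.0, 0.0]
force: [0.1, 2.4, 6.2]
opening: 9.1
grip_force: 18.1
```

Run:
```python
from h import *
go([546.5,-231,63],79.8)
s=grab('scene');a=s['frame'][90:210,195:335]
a=cv2.resize(a,(700,600),interpolation=cv2.INTER_CUBIC);save('c3',a)
```

```text
t 4.7833 tcp [ 540.2 -266.6   63.1] open 9.1 F [0.1 2.4 6.2] q6 -1.85
row [0.0001, 0.0001, 0.0001] [0.0001, 0.0904, 0.0003]
```

View pics/c3.png

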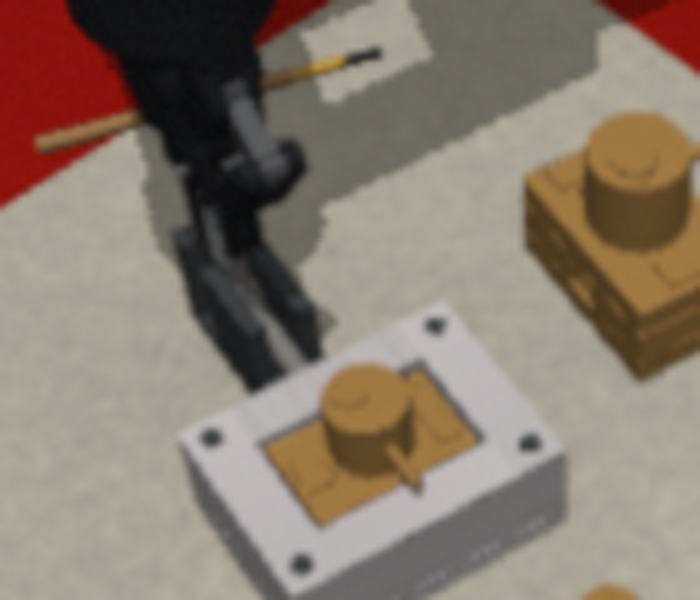

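The handle has come back with the fingers at (225,200) and the rod shows at (285,345). It is drawn about 34.5 mm. I'll carry on in small steps.

play_rows([
  [[0,0,0,0,-0.005,0,-0.79],[0,0,0,0,-0.01,0,-0.79],[0,0,0,0,-0.0135,0,-0.79],[0,0,0,0,-0.0135,0,-0.79]],
])

```text
time_s: 5.17
eef_pos: [539.2, -271.9, 63.1]
tool_rot: [0.089, 0.996, 0.0, 0.0]
force: [0.4, 3.9, 5.8]
opening: 9.4
grip_force: 18.1
```

play_rows([
  [[0,0,0,0,-0.0025,0,-0.79],[0,0,0,0,-0.004,0,-0.79],[0,0,0,0,-0.004,0,-0.79]],
])

```text
time_s: 5.42
eef_pos: [538.9, -273.3, 63.1]
tool_rot: [0.089, 0.996, 0.0, 0.0]
force: [0.4, 3.6, 5.8]
opening: 9.3
grip_force: 18.1
```

play_rows([
  [[0,0,0,-0.005,0,0,-0.79],[0,0,0,-0.01,0,0,-0.79],[0,0,0,-0.015,0,0.001,-0.79],[0,0,0,-0.015,0,0.001,-0.79]],
])

```text
time_s: 5.75
eef_pos: [544.1, -274.0, 62.4]
tool_rot: [0.089, 0.996, 0.0, -0.001]
force: [-1.7, 4.1, 7.2]
opening: 9.4
grip_force: 18.4
```

play_rows([
  [[0,0,0,-0.005,0,0.001,-0.79],[0,0,0,-0.01,0,0.002,-0.79],[0,0,0,-0.015,0,0.003,-0.79],[0,0,0,-0.015,0,0.003,-0.79]],
])

```text
time_s: 6.08
eef_pos: [549.9, -274.9, 61.0]
tool_rot: [0.089, 0.996, 0.0, -0.001]
force: [-1.5, 4.4, 5.8]
opening: 9.2
grip_force: 18.8
```

play_rows([
  [[0,0,0,-0.008,0,0.0012,-0.79],[0,0,0,-0.016,0,0.0025,-0.79],[0,0,0,-0.025,0,0.006,-0.79],[0,0,0,-0.033,0,0.01,-0.79],[0,0,0,-0.041,0,0.0145,-0.79],[0,0,0,-0.048,0,0.0195,-0.79],[0,0,0,-0.048,0,0.0195,-0.79]],
])

```text
time_s: 6.67
eef_pos: [569.5, -278.5, 52.8]
tool_rot: [0.088, 0.996, 0.0, -0.0]
force: [-1.3, 4.8, 1.7]
opening: 9.5
grip_force: 17.8
```

play_rows([
  [[0,0,0,-0.007,0,0.006,-0.79],[0,0,0,-0.014,0,0.012,-0.79],[0,0,0,-0.0185,0,0.017,-0.79],[0,0,0,-0.023,0,0.022,-0.79],[0,0,0,-0.027,0,0.0275,-0.79],[0,0,0,-0.031,0,0.033,-0.79],[0,0,0,-0.031,0,0.033,-0.79]],
])

```text
time_s: 7.25
eef_pos: [582.9, -281.0, 40.3]
tool_rot: [0.088, 0.996, -0.0, 0.001]
force: [2.5, 3.4, 4.1]
opening: 9.0
grip_force: 17.0
```

play_rows([
  [[0,0,0,0,0,0,-0.74],[0,0,0,0,0,0,-0.7],[0,0,0,0,0,0,-0.65],[0,0,0,0,0,0,-0.6],[0,0,0,0,0,0,-0.5],[0,0,0,0,0,0,-0.4],[0,0,0,0,0,0,-0.3],[0,0,0,0,0,0,-0.3],[0,0,0,0,0,0,-0.3],[0,0,0,0,0,-0.05,-0.3],[0,0,0,0,0,-0.1,-0.3],[0,0,0,0,0,-0.2,-0.3],[0,0,0,0,0,-0.3,-0.3],[0,0,0,0,0,-0.4,-0.1],[0,0,0,0,0,-0.4,0],[0,0,0,0,0,-0.4,0],[0,0,0,0,0,-0.4,0]],
])

```text
time_s: 8.67
eef_pos: [581.5, -280.6, 200.1]
tool_rot: [0.088, 0.996, 0.0, -0.0]
force: [0.9, -0.1, -0.4]
opening: 42.7
grip_force: 0.0
```

Run:
```python
from h import *
go([559.9,-157.8,120],-10.2)
s=grab('scene');a=s['frame'][90:210,195:335]
a=cv2.resize(a,(700,600),interpolation=cv2.INTER_CUBIC);save('c4',a)
```

```text
t 8.6667 tcp [ 581.5 -280.6  200.1] open 42.7 F [ 0.9 -0.1 -0.4] q6 -1.85
row [0.0, -0.0, -0.4997] [0.1072, 0.2926, 0.2002]
```

View pics/c4.png

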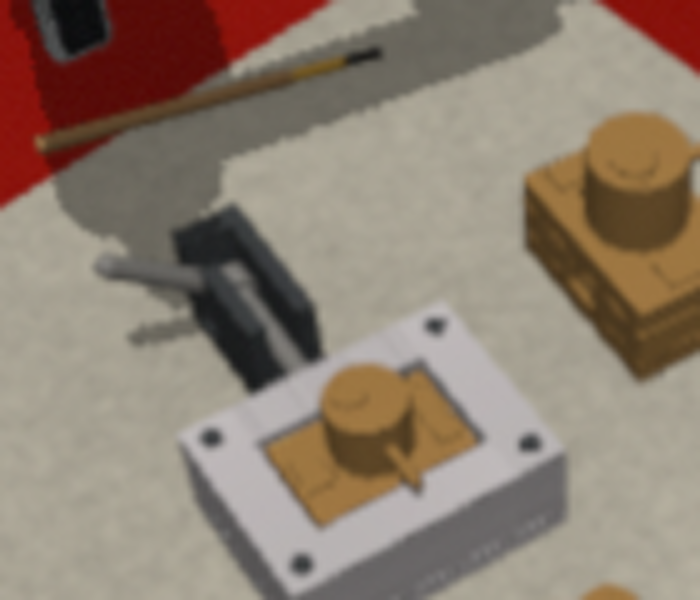

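The handle is leaning in the notch at (150,275) and stays there with the fingers away. The hull still sits in the mould with its turret at (367,410). Next I'll turn 90° and move above the turret.

play_rows([
  [[0,0,0.5,0.107,0.2926,0,0.4],[0,0,0.5,0.107,0.2926,0,0.4],[0,0,0.5,0.107,0.2926,0,0.4],[0,0,0.5,0.107,0.2926,0,0.4],[0,0,0.5,0.107,0.2926,0.05,0.4],[0,0,0.5,0.107,0.2926,0.05,0.4],[0,0,0.5,0.107,0.2926,0.1,0.4],[0,0,0.5,0.107,0.2926,0.1,0.4],[0,0,0.5,0.107,0.2926,0.15,0.4],[0,0,0.5,0.107,0.2926,0.15,0.4],[0,0,0.5,0.107,0.2926,0.2,0.4],[0,0,0.5,0.107,0.2926,0.2,0.4],[0,0,0.5,0.107,0.2926,0.2,0.4],[0,0,0.5,0.107,0.2926,0.2,0.4],[0,0,0.5,0.107,0.2926,0.2,0.4],[0,0,0.5,0.107,0.2926,0.2,0.4]],
])

```text
time_s: 10.05
eef_pos: [559.8, -157.9, 119.5]
tool_rot: [0.766, 0.643, -0.0, -0.001]
force: [-0.0, -0.6, 0.8]
opening: 60.0
grip_force: 0.0
```

```bash
python3 -c "
from h import *
go([559.7,-158,54],-10.2)"
```

```text
t 10.05 tcp [ 559.8 -157.9  119.5] open 60.0 F [-0.  -0.6  0.8] q6 -0.1
row [-0.0004, -0.0, 0.0011] [-0.0004, -0.0001, 0.1638]
```

play_rows([
  [[0,0,0,0,0,0.06,0.3],[0,0,0,0,0,0.11,0.2],[0,0,0,0,0,0.145,0.1],[0,0,0,0,0,0.163,0],[0,0,0,0,0,0.163,0],[0,0,0,0,0,0.163,-0.1],[0,0,0,0,0,0.163,-0.15],[0,0,0,0,0,0.163,-0.2],[0,0,0,0,0,0.163,-0.25],[0,0,0,0,0,0.163,-0.4],[0,0,0,0,0,0.163,-0.4],[0,0,0,0,0,0.163,-0.4]],
], newtons=30)

```text
time_s: 11.05
eef_pos: [560.8, -158.1, 56.2]
tool_rot: [0.767, 0.642, 0.0, 0.001]
force: [-2.0, 0.2, 6.8]
opening: 32.8
grip_force: 29.7
```

play_rows([
  [[0,0,0,0,0,-0.005,-0.4],[0,0,0,0,0,-0.015,-0.4],[0,0,0,0,0,-0.03,-0.4],[0,0,0,0,0,-0.05,-0.4],[0,0,0,0,0,-0.08,-0.4],[0,0,0,0,0,-0.12,-0.4],[0,0,0,0,0,-0.16,-0.4],[0,0,0,0,0,-0.2,-0.4],[0,0,0,0,0,-0.22,-0.4],[0,0,0,0,0,-0.22,-0.4]],
])

```text
time_s: 11.88
eef_pos: [561.7, -158.4, 145.8]
tool_rot: [0.767, 0.642, 0.001, 0.002]
force: [0.1, 0.3, -1.8]
opening: 32.8
grip_force: 30.0
```

Run:
```python
from h import *
go([484,161,142],-10.2)
s=grab('scene');save('c5',s['frame'])
```

```text
t 11.8833 tcp [ 561.7 -158.4  145.8] open 32.8 F [ 0.1  0.3 -1.8] q6 -0.1
row [0.0013, 0.0001, 0.0003] [0.7517, -0.332, 0.0078]
```

View pics/c5.png

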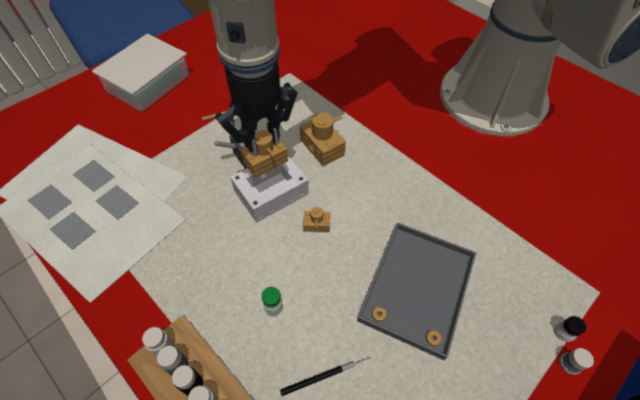

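The hull is up in the gripper at (265,150), the mould is empty at (270,185), the handle is still parked at (228,147), and the bottle is standing at (271,298). Now I'll carry the hull to the tray.

play_rows([
  [[0,0,0,0.0225,-0.01,0,-0.4],[0,0,0,0.0675,-0.03,0,-0.4],[0,0,0,0.1275,-0.056,0,-0.4],[0,0,0,0.1875,-0.083,0,-0.4],[0,0,0,0.2475,-0.109,0,-0.4],[0,0,0,0.3075,-0.136,0,-0.4],[0,0,0,0.3675,-0.162,0,-0.4],[0,0,0,0.4275,-0.189,0,-0.4],[0,0,0,0.4875,-0.215,0,-0.4],[0,0,0,0.5475,-0.242,0,-0.4],[0,0,0,0.6075,-0.268,0,-0.4],[0,0,0,0.6675,-0.295,0,-0.4],[0,0,0,0.715,-0.315,0,-0.4],[0,0,0,0.74,-0.327,0,-0.4],[0,0,0,0.752,-0.332,0,-0.4],[0,0,0,0.752,-0.332,0,-0.4],[0,0,0,0.752,-0.332,0,-0.4]],
])

```text
time_s: 13.35
eef_pos: [482.4, 161.0, 142.7]
tool_rot: [0.767, 0.642, -0.0, 0.0]
force: [0.4, 0.9, -1.4]
opening: 33.3
grip_force: 30.0
```

```bash
python3 -c "
from h import *
go([484,161,52],-10.2)"
```

```text
t 13.35 tcp [482.4 161.  142.7] open 33.3 F [ 0.4  0.9 -1.4] q6 0.5
row [-0.0002, 0.0002, 0.0004] [0.0007, 0.0041, 0.2268]
```

play_rows([
  [[0,0,0,0,0,0.02,-0.4],[0,0,0,0,0,0.06,-0.4],[0,0,0,0,0,0.1,-0.4],[0,0,0,0,0,0.14,-0.4],[0,0,0,0,0,0.17,-0.4],[0,0,0,0,0,0.195,-0.4],[0,0,0,0,0,0.21,-0.4],[0,0,0,0,0,0.22,-0.4],[0,0,0,0,0,0.225,-0.4],[0,0,0,0,0,0.225,-0.4],[0,0,0,0,0,0.225,-0.4]],
])

```text
time_s: 14.27
eef_pos: [483.0, 161.6, 53.5]
tool_rot: [0.767, 0.642, 0.0, 0.0]
force: [0.1, -0.1, -1.3]
opening: 32.9
grip_force: 30.1
```

play_rows([
  [[0,0,0,0,0,0.003,-0.4],[0,0,0,0,0,0.005,-0.4],[0,0,0,0,0,0.008,-0.4],[0,0,0,0,0,0.008,-0.4]],
])

```text
time_s: 14.6
eef_pos: [482.6, 161.5, 49.9]
tool_rot: [0.767, 0.642, 0.0, 0.0]
force: [-0.3, 0.6, -1.9]
opening: 32.8
grip_force: 30.1
```

play_rows([
  [[0,0,0,0,0,0.002,-0.4],[0,0,0,0,0,0.004,-0.4],[0,0,0,0,0,0.004,-0.4]],
])

```text
time_s: 14.85
eef_pos: [482.6, 161.6, 48.3]
tool_rot: [0.767, 0.642, 0.0, -0.0]
force: [-0.6, 0.4, -1.2]
opening: 32.7
grip_force: 30.0
```

play_rows([
  [[0,0,0,0,0,0.002,-0.4],[0,0,0,0,0,0.0035,-0.4],[0,0,0,0,0,0.0035,-0.4]],
])

```text
time_s: 15.1
eef_pos: [482.6, 161.6, 48.1]
tool_rot: [0.767, 0.642, 0.0, -0.0]
force: [-5.5, -1.5, 19.7]
opening: 32.9
grip_force: 32.0
```

play_rows([
  [[0,0,0,0,0,-0.0025,-0.4],[0,0,0,0,0,-0.0025,-0.3],[0,0,0,0,0,-0.0025,-0.2],[0,0,0,0,0,-0.0025,-0.15],[0,0,0,0,0,-0.0025,-0.1],[0,0,0,0,0,-0.0025,0],[0,0,0,0,0,-0.0025,0.2],[0,0,0,0,0,-0.0025,0.3],[0,0,0,0,0,-0.0025,0.4],[0,0,0,0,0,-0.03,0.4],[0,0,0,0,0,-0.1,0.4],[0,0,0,0,0,-0.2,0.4],[0,0,0,0,0,-0.3,0.4],[0,0,0,0,0,-0.4,0.4],[0,0,0,0,0,-0.4,0.4],[0,0,0,0,0,-0.4,0.4]],
])

```text
time_s: 16.43
eef_pos: [484.1, 162.0, 210.3]
tool_rot: [0.767, 0.642, 0.003, 0.001]
force: [0.9, -0.7, 0.4]
opening: 59.7
grip_force: 0.0
```

Run:
```python
from h import *
go([484,161,200],-10.2)
s=grab('scene');save('c6',s['frame'])
```

```text
t 16.4333 tcp [484.1 162.  210.3] open 59.7 F [ 0.9 -0.7  0.4] q6 0.5
row [0.0017, -0.0009, 0.0003] [-0.0027, -0.0, 0.0257]
```

View pics/c6.png

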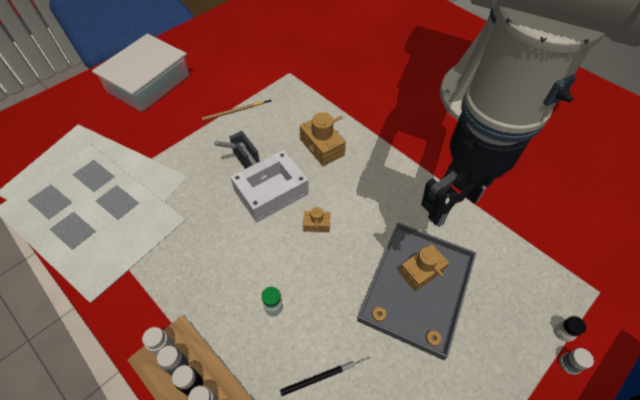

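The hull stands upright in the tray at (424,268), the handle is parked at (228,147), the bottle is standing at (271,298), and the gripper is clear of everything.

```bash
python3 -c "
from h import *
print(hand_in())"
```

```text
the job is handed in; nothing more can be done
None
```

The job is handed in (no verdict was returned): in the last picture, the pin is parked in the notch, the hull stands upright in the tray, the glue bottle is standing, and the gripper is clear of everything.

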